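# Seat a power module in the vacuum nest and set the vacuum valve

### The job

Seat the loose black power module fully home in the pocket of the vacuum nest, flush with the nest's face. Then take the crank handle of the valve's handwheel, close the valve to its stop (clockwise seen from above) and back it off exactly two full turns from the stop; finish while still gripping the handle there and holding it still, with the module still seated. Leave the screwdriver, the circuit board and the filament spool where they lie.

Things in the scene. Friction and masses are not known exactly. Their poses are not given: they have to be found in the camera images.
- power_module: Loose potted power module: a plain black block 56 mm long (its x axis) x 40 mm wide (its y axis) x 20 mm high, rounded edges of 1.5 mm, mass 80 to 170 g, a dull grey rectangle on top. Its origin is the centre of its underside, z up. At the start it lies flat on a teal bench mat 2 mm thick on the left of the bench, at any yaw. It may go into the pocket either way round (half turn).
- pocket (a point): Centre of the mouth of the nest's pocket, in the plane of the nest's flat top face, 50 mm above the bench (fixed); z up, x along the pocket's long side. The pocket is a rectangular recess 58.4 mm (its x) x 42.4 mm (its y), 20 mm deep, straight walls, flat floor: 1.2 mm of play on each side of the module, and a fully seated module is flush with the face. The grey nest block is 110 mm (x) x 94 mm (y).
- station: The fixed vacuum hold-down station: an aluminium base plate 170 mm (its x) x 330 mm (its y) x 12 mm, screwed to the bench somewhere ahead of the robot and somewhat turned. Origin at the bench surface. On it, in its own axes: the nest with the pocket centre at (0, 90) mm, the valve with a vertical stem at (0, -100) mm, a copper line between them 34 mm above the bench, and a small gauge at x 20 to 65, y -25 to 15 mm, up to 85 mm high.
- wheel_axis (a point): Point on the valve's vertical stem axis, at the height of the top of the handwheel's rim, 95 mm above the bench (fixed); its axes are the station's. The bright aluminium handwheel is 92 mm over its rim (rim bar 12 mm thick), three spokes, a hub nut standing 7 mm above this point.
- crank_handle: The revolving crank handle standing upright on the wheel's rim: a black plastic sleeve, diameter 18 mm, 46 mm tall, its axis 40 mm from the wheel's axis. Its origin is the centre of its lower end, on its axis, 100 mm above the bench, so its top is 146 mm above the bench (a 2 mm pin head above that). The sleeve spins freely on its pin, so it can be gripped from above with the gripper's heading kept constant while it is carried round in a level circle.
- valve_wheel (a joint): Angle of the handwheel, rad. 0 = valve closed, hard against its stop; it grows as the valve opens, anticlockwise seen from above; one turn = 6.283. The range is four turns (25.2); it does not rise as it turns. At 0 the crank handle lies from the wheel's axis in the station's +x direction, in general at that angle anticlockwise from it. Stuffing-box friction is about 0.1 N m (2.5 N at the handle) and it stays where it is left. It starts a quarter of a turn to one turn open.
- screwdriver: Bystander: a 190 mm screwdriver lying on the bench on the right. Origin under its middle.
- dev_board: Bystander: a green circuit board 100 x 72 mm, 17 mm high, lying on the bench beyond the mat. Origin under its centre.
- filament_spool: Bystander: a filament spool 150 mm across, 54 mm high, lying flat on the bench on the right, beyond the screwdriver. Origin under its centre.
Mind the look-alikes: they are no part of the job. There is more than one size of the power_module; the job needs the largest.

How it is judged:
By the outcome, as a careful person would: the job done as asked, in the order asked, and still so for the second after the job is handed in, while the arm keeps its last pose, push and grip.
It also fails if it takes over 72 s, if anything falls off the work surface, if the arm or the gripper's body presses on something with over 40 N, if the wrist force passes 120 N, or if a joint passes its speed limit or range.

### The arm

A 6-joint arm with a two-finger parallel gripper is mounted at the origin on the work surface. World frame = base frame: x ahead of the robot, y to its left, z up, the work surface at z = 0. Lengths are in mm, angles in rad, forces in N, time in s.
With the tool pointing down it reaches from about 400 to 925 mm from the base axis. Payload 12.5 kg.
Tool frame: the origin (TCP) lies midway between the tips of the shut fingers; the grasp point (between the pads) lies 19 mm behind it (env.grip_depth is the distance from the TCP to the grasp point, in mm); z points along the fingers, y is the line along which they close (so a half turn about z gives the same grasp; the last joint's range is limited). The gripper opens to 95 mm and grips with 3 to 60 N. Pads are 20 mm wide; open, the fingers measure 119 mm over their backs; the gripper's body (75 mm by 180 mm) begins 59 mm behind the grasp point.
Start: joints at [1.068, 0.491, 1.559, -0, 1.092, -0.106], TCP at [241.528, 576.464, 214.661] pointing down, gripper open.
Joint ranges: [-3.1, 3.1], [-0.84, 2.19], [0.05, 2.79], [-1.13, 4.28], [0.06, 2.93], [-2.69, 2.69]. Speed limits (rad/s): [2.22, 2.22, 2.79, 3.14, 3.14, 3.14].

### API

Orientations are given as [roll, pitch, yaw] about the fixed x, y, z axes, in that order (R = Rz(yaw) Ry(pitch) Rx(roll)).
In Python, from cell import monitor, viewer, order, env gives the robot as it stands.
- The arm moves only by the tool move_arm, never from a script. Its argument "moves" is one flat list of numbers, 4 for each row, row after row: the shift along the tool's x, y, z normalised to -1 to 1, where 1 is 0.15 m, then the turn about the tool's z normalised to -1 to 1, where 1 is pi/2 rad. A call has 1 to 10 rows; each row shifts and turns the commanded pose from where the row before left it, along the tool's axes as they then stand; what a row does not reach is not made up. A row lasts 1/8 s, in which the tool goes at most 62.5 mm and 10.7 degrees, less where a joint would pass 70% of its speed; a pose out of reach is approached as far as the arm can. A call with a number of a shift or a turn outside -1 to 1 is refused whole. A call with a gripper value outside its range is refused whole. "claw" is the finger opening in mm, from 0 to 95.1, set as the call begins (left out, the last holds). The fingers move at their own pace and stop on an object; the grip force is fixed at half the most. Time passes only in rows, so rows that do not move let the fingers close. It gives the time, the measured TCP pose, the force, the opening and the grip force at its end, in the units of the state.
- monitor.state(): the state, without advancing time (a new reading comes with each control period).
- viewer.read_camera(name): name is "scene" or "top"; returns the picture (480x640x3 uint8, red, green, blue); there is no depth.
- viewer.camera_info(name): a dict with "K" (3x3 intrinsics, pixels), "dist_coeffs" ([k1, k2, p1, p2, k3] as OpenCV has them; the pictures are not rectified), "camera_from_world" (4x4, takes a point from world to camera coordinates). Camera axes: x right, y down, z forward; pixel columns grow to the right and rows downward; lengths in mm; the calibration is good to about 2 mm. A picture is of the moment at which its call begins. camera_info takes no time and is no camera call.
- order.job_done(): hands the job in; it is judged then, once.
The state is a dict: "t": time; "joints": joint angles; "qvel": joint speeds; "tau": joint torques, N m; "eef_pos": TCP position; "tcp_rot": TCP orientation; "ft_force": force on the tool from outside, world axes, zero at the start; "moment": the same for the moment, N m; "opening": opening from 0.0 (shut) to 1.0 (fully open); "grip_force": force on a finger pad.
Only numpy, scipy, OpenCV 4.12 (cv2) and the standard library are available. Lean on these libraries where they do the work, as an engineer would, in place of code of your own. Each camera call takes 0.05 s, during which the arm holds its last target. There are 200 camera calls.

## Working session

There is one attempt and no reset: what is moved stays moved. The work goes in short steps, Python scripts to look and compute and a tool call to move; the robot and the scene stay as the last step left them, time stands still between calls to the robot, and variables do not carry over. Pictures are saved under pics/ and viewed, at most 10 in all, crops included, and the job is handed in when it is done.

Besides the shell and the picture viewer there is one more tool, called after "Emit:" as name(argument=value, ...) on one line, values as JSON. move_arm: Moves the arm, as the interface text tells. Scaled input: -1 to 1 covers 0.15 m each way for a shift and pi/2 rad each way for a turn. Its arguments: {"type":"object","properties":{"moves":{"type":"array"},"claw":{"type":"number"}},"required":["moves"]}

```bash
mkdir -p pics; cat > h.py <<'E'
import numpy as np, cv2
from cell import monitor, viewer, order, env
def snap(n,f):
    im=viewer.read_camera(n); cv2.imwrite('pics/'+f,im[:,:,::-1].copy()); return im
def w(n,uv,z):
    i=viewer.camera_info(n);K=np.array(i["K"]);d=np.array(i["dist_coeffs"]);T=np.array(i["camera_from_world"])
    p=cv2.undistortPoints(np.array(uv,float).reshape(-1,1,2),K,d)[:,0]
    R=T[:3,:3];c=-R.T@T[:3,3];r=np.c_[p,np.ones(len(p))]@R
    return c+r*((z-c[2])/r[:,2])[:,None]
def px(n,P):
    i=viewer.camera_info(n);T=np.array(i["camera_from_world"])
    return cv2.projectPoints(np.array(P,float).reshape(-1,1,3),cv2.Rodrigues(T[:3,:3])[0],T[:3,3],np.array(i["K"]),np.array(i["dist_coeffs"]))[0][:,0]
E
python3 - <<'E'
from h import *
snap('top','t0.png');snap('scene','s0.png')
for n in('top','scene'):
    T=np.array(viewer.camera_info(n)["camera_from_world"]);print((-T[:3,:3].T@T[:3,3]).round())
s=monitor.state();print(s)
E
```

```text
[ 411.  -14. 1303.]
[1453.  134.  954.]
{'t': 0.1, 'joints': array([ 1.06841885e+00,  4.91464603e-01,  1.55939002e+00, -3.63615483e-05,
        1.09168437e+00, -1.05608636e-01]), 'qvel': array([-1.27283188e-03,  7.03834132e-06, -1.40210443e-03,  3.24428704e-04,
       -1.10812547e-03, -8.80320440e-04]), 'tau': array([ 1.81439926e-03, -6.13621902e+01, -2.58602911e+01,  6.94278697e-02,
        4.70030308e-02, -1.82033614e-05]), 'eef_pos': array([241.41423604, 576.26223227, 214.14120488]), 'tcp_rot': array([-3.14064819e+00, -6.76841610e-05,  2.74484056e+00]), 'ft_force': array([0.024719  , 0.53630868, 0.54629052]), 'moment': array([-0.03929412,  0.04326519,  0.02125402]), 'grip_force': 0.0, 'opening': 1.0025922822025228}
```

View pics/t0.png

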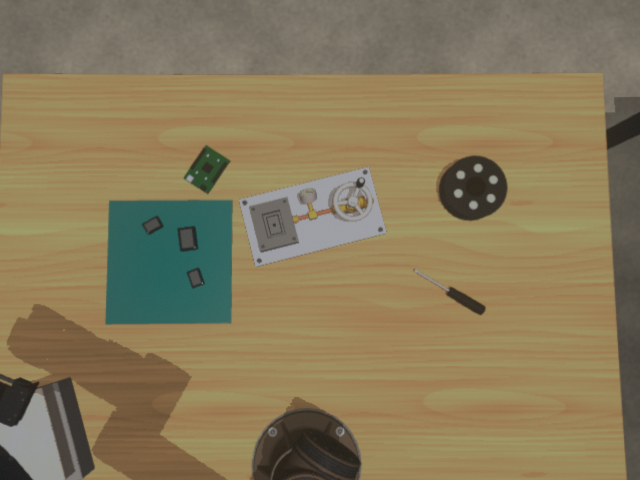

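View pics/s0.png

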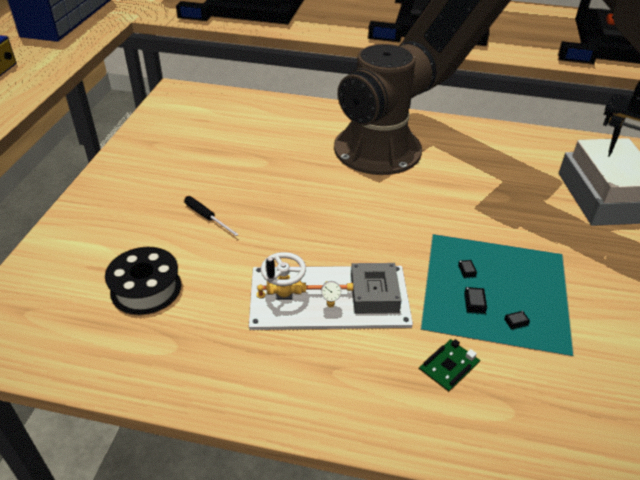

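The largest block is at about (188,238) in the top view. The nest is at (274,224) and the wheel at (353,202), with its handle near (361,182). Next I measure these.

```bash
python3 - <<'E'
from h import *
im=cv2.imread('pics/t0.png')
c=cv2.resize(im[160:275,165:395],None,fx=3.4,fy=3.4,interpolation=cv2.INTER_CUBIC);cv2.imwrite('pics/c0.png',c)
# module: dark on mat
hsv=cv2.cvtColor(im,cv2.COLOR_BGR2HSV)
m=(hsv[:,:,1]<110).astype(np.uint8); m[:,:112]=0;m[:,228:]=0;m[:205]=0;m[318:]=0
n,l,st,ce=cv2.connectedComponentsWithStats(m)
for i in range(1,n):
    if st[i,4]>40:
        pts=cv2.findContours((l==i).astype(np.uint8),0,2)[0][0].reshape(-1,2)
        b=cv2.boxPoints(cv2.minAreaRect(pts)); W=w('top',b,12);e=W[1]-W[0],W[2]-W[1]
        print(ce[i],st[i,4],W.mean(0).round(1),[ (np.linalg.norm(x).round(1),np.degrees(np.arctan2(x[1],x[0])).round(1)) for x in e])
# plate white
m=((hsv[:,:,1]<40)&(hsv[:,:,2]>140)).astype(np.uint8);m[:,:236]=0;m[:,395:]=0;m[:160]=0;m[275:]=0
n,l,st,ce=cv2.connectedComponentsWithStats(m);i=1+st[1:,4].argmax()
pts=np.argwhere(l==i)[:,::-1].astype(np.float32)
b=cv2.boxPoints(cv2.minAreaRect(pts));W=w('top',b,12);print(b,W.round(1),W.mean(0))
for x in(W[1]-W[0],W[2]-W[1]):print(np.linalg.norm(x),np.degrees(np.arctan2(x[1],x[0])))
E
```

```text
[152.10833333 224.775     ] 240 [565.3 371.4  12. ] [(np.float64(44.2), np.float64(-60.4)), (np.float64(32.2), np.float64(-150.5))]
[187.32211538 238.27403846] 416 [532.3 286.2  12. ] [(np.float64(42.9), np.float64(-83.0)), (np.float64(56.8), np.float64(-172.2))]
[195.33187773 277.55895197] 229 [437.2 265.5  12. ] [(np.float64(31.4), np.float64(-69.6)), (np.float64(42.1), np.float64(-158.8))]
[[238.07939 199.23465]
 [368.94873 165.8758 ]
 [386.03644 232.91226]
 [255.16711 266.27112]] [[ 627.1  164.4   12. ]
 [ 708.5 -156.2   12. ]
 [ 542.8 -195.4   12. ]
 [ 463.5  122.1   12. ]] [585.47942314 -16.27565807  12.        ]
330.70149100204685 -75.74275865051474
170.30772865151525 -166.69008880703888
```

View pics/c0.png

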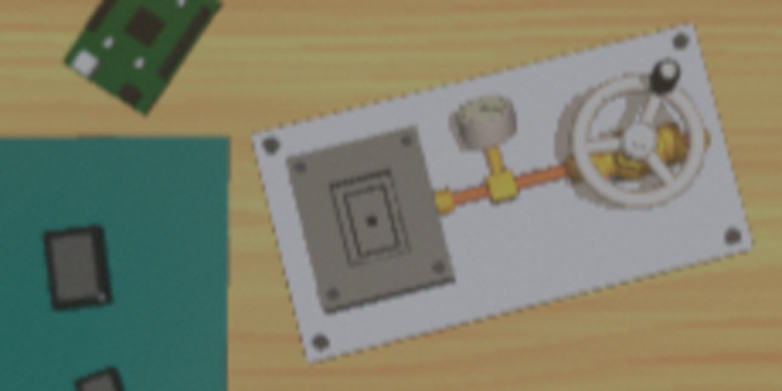

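```bash
cat >> h.py <<'E'
def soft(im,box,S):  # non-teal mask, supersampled
    x0,y0,x1,y1=box
    c=im[y0:y1,x0:x1].astype(np.float32); ch=c[:,:,1]-c[:,:,2]  # BGR: green-red high on teal
    ch=cv2.resize(ch,None,fx=S,fy=S,interpolation=cv2.INTER_CUBIC)
    return np.clip(1-ch/np.percentile(ch,80),0,1)
def hull(n,p,box,S,shape,L=55.4,Wd=39.4,z0=2,H=20):
    x,y,a=p;c,s=np.cos(a),np.sin(a)
    P=[[x+c*u-s*v,y+s*u+c*v,z] for u in(-L/2,L/2) for v in(-Wd/2,Wd/2) for z in(z0,z0+H)]
    q=(px(n,P)-[box[0],box[1]]+.5)*S-.5
    m=np.zeros(shape,np.float32);cv2.fillConvexPoly(m,np.round(cv2.convexHull(q.astype(np.float32))*16).astype(np.int32),1,cv2.LINE_AA,4)
    return cv2.GaussianBlur(m,(0,0),S*.5)
E
python3 - <<'E'
from h import *
from scipy.optimize import minimize
t=cv2.imread('pics/t0.png');s=cv2.imread('pics/s0.png')
S=8
q0=px('scene',[[532,286,12]])[0];print(q0)
bx={'top':(174,222,204,256),'scene':(int(q0[0])-19,int(q0[1])-21,int(q0[0])+19,int(q0[1])+19)}
M={n:soft(i,bx[n],S) for n,i in(('top',t),('scene',s))}
for ns in(['top'],['scene'],['top','scene']):
    f=lambda p:sum(((hull(n,(p[0],p[1],p[2]/30),bx[n],S,M[n].shape)-M[n])**2).mean() for n in ns)
    r=minimize(f,[532,286,.12*30],method='Nelder-Mead',options=dict(initial_simplex=[[532,286,3.6],[535,286,3.6],[532,289,3.6],[532,286,6]]))
    print(ns,r.x[:2].round(2),np.degrees(r.x[2]/30).round(2),r.fun)
# screws
def blob(im,u,v,R=4):
    g=cv2.cvtColor(im,cv2.COLOR_BGR2GRAY).astype(float);u,v=int(round(u)),int(round(v))
    p=g[v-R:v+R+1,u-R:u+R+1];wt=np.clip(np.median(p)-p-12,0,None);Y,X=np.mgrid[v-R:v+R+1,u-R:u+R+1]
    return [(wt*X).sum()/wt.sum(),(wt*Y).sum()/wt.sum()]
C=lambda L:[((x+.5)/3.4-.5+165,(y+.5)/3.4-.5+160) for x,y in L]
A=w('top',[blob(t,*p) for p in C([(271,145),(681,41),(733,236),(321,342)])],12)
B=w('top',[blob(t,*p,R=3) for p in C([(300,167),(407,141),(439,267),(333,294)])],50)
for Q in(A,B):
    print(Q.round(1),Q.mean(0).round(2)); 
    for k in range(4):
        d=Q[(k+1)%4]-Q[k];print(np.linalg.norm(d).round(1),np.degrees(np.arctan2(d[1],d[0])).round(2))
print('rimc',w('top',C([(638,141)]),95),'handle',w('top',C([(668,70)]),148))
print('pocket',w('top',C([(330,183),(390,170),(408,253),(350,265)]),50).round(1),w('top',C([(372,220)]),30))
E
```

```text
[475.99315865 299.88096742]
['top'] [531.87 285.77] 7.92 0.004597277380526066
['scene'] [532.78 284.07] 7.21 0.0039984602481126785
['top', 'scene'] [532.15 285.02] 7.38 0.01373639889061451
[[ 619.5  149.3   12. ]
 [ 694.1 -145.6   12. ]
 [ 552.2 -180.9   12. ]
 [ 478.   113.3   12. ]] [585.96 -15.97  12.  ]
304.2 -75.79
146.3 -166.01
303.4 104.15
146.0 14.3
[[598.  124.   50. ]
 [616.3  50.6  50. ]
 [527.5  27.9  50. ]
 [509.5 101.2  50. ]] [562.84  75.91  50.  ]
75.6 -75.95
91.6 -165.7
75.4 103.83
91.4 14.45
rimc [[ 607.77231101 -107.79620377   95.        ]] handle [[ 645.31326846 -123.56869742  148.        ]]
pocket [[586.5 103.2  50. ]
 [595.5  61.5  50. ]
 [537.4  49.1  50. ]
 [529.2  89.2  50. ]] [[562.91365875  75.4255038   30.        ]]
```

Emit:
move_arm(moves=[0,0,0,-0.112,0,0,0,-0.112,0,0,0,-0.112,-0.238,-0.311,0.1,0,-0.238,-0.311,0.1,0,-0.238,-0.311,0.1,0,-0.238,-0.311,0.1,0,-0.238,-0.311,0.1,0,-0.238,-0.311,0.1,0,-0.238,-0.311,0.1,0], claw=75)

```text
t: 1.35
eef_pos: [533.1, 283.8, 109.0]
tcp_rot: [3.142, -0.0, -3.011]
ft_force: [0.1, 0.3, 0.1]
opening: 0.793
grip_force: 0.0
```

Emit:
move_arm(moves=[0,0,0,0,0,0,0,0])

```text
t: 1.6
eef_pos: [531.6, 285.4, 109.4]
tcp_rot: [3.142, -0.001, -3.011]
ft_force: [0.1, 0.4, 0.4]
opening: 0.787
grip_force: 0.0
```

Emit:
move_arm(moves=[0,0,0.25,0,0,0,0.25,0,0,0,0.13,0,0,0,0.006,0,0,0,0,0])

```text
t: 2.22
eef_pos: [531.8, 286.3, 15.3]
tcp_rot: [3.141, 0.001, -3.009]
ft_force: [0.1, 0.5, 0.4]
opening: 0.789
grip_force: 0.0
```

Emit:
move_arm(moves=[0,0,0,0,0,0,0,0,0,0,0,0,0,0,0,0,0,0,0,0,0,0,0,0], claw=30)

```text
t: 2.98
eef_pos: [532.0, 285.3, 14.4]
tcp_rot: [3.142, 0.0, -3.011]
ft_force: [-0.1, -1.4, 3.5]
opening: 0.417
grip_force: 30.0
```

Emit:
move_arm(moves=[0,0,-0.2,0,0,0,-0.34,-0.0745,0.036,-0.351,0,0,0.036,-0.351,0,0,0.036,-0.351,0,0,0.036,-0.351,0,0,0,0,0,0,0,0,0,0])

```text
t: 3.98
eef_pos: [562.5, 76.0, 95.0]
tcp_rot: [3.141, -0.0, -2.894]
ft_force: [0.4, 0.8, -1.5]
opening: 0.417
grip_force: 30.0
```

```bash
python3 - <<'E'
from h import *
t=snap('top','t1.png');s=snap('scene','s1.png')
st=monitor.state();print(st['eef_pos'],st['tcp_rot'],st['opening'])
a=cv2.resize(t[:,:,::-1][185:265,235:325],None,fx=4.4,fy=4.4,interpolation=cv2.INTER_CUBIC)
q=px('scene',[[563,76,60]])[0].astype(int);print(q)
b=cv2.resize(s[:,:,::-1][q[1]-40:q[1]+40,q[0]-45:q[0]+45],None,fx=4.4,fy=4.4,interpolation=cv2.INTER_CUBIC)
cv2.imwrite('pics/c1.png',np.hstack([a,b]))
E
```

```text
[562.46686114  76.89374449  95.09432759] [ 3.14135870e+00 -2.45773502e-04 -2.89245507e+00] 0.41777941414186376
[376 277]
```

View pics/c1.png

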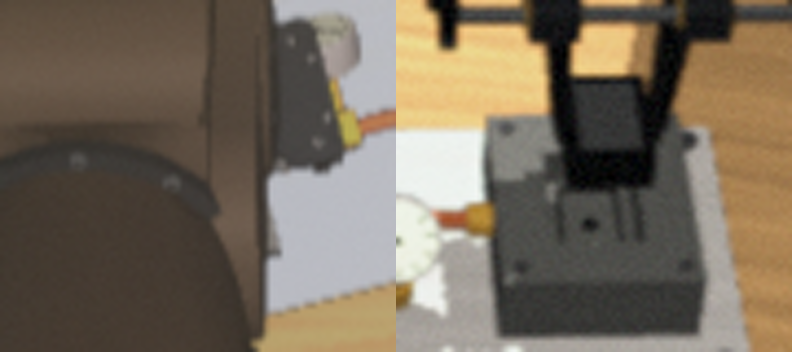

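In the right half the held module hangs over the pocket, its front bottom edge at crop y≈187 and x 567–650. I now measure the nest from the scene camera.

```bash
python3 - <<'E'
from h import *
s=cv2.imread('pics/s0.png');g=cv2.cvtColor(s,cv2.COLOR_BGR2GRAY).astype(float)
a=np.radians(14.2);X=np.array([np.cos(a),np.sin(a),0]);Y=np.array([-X[1],X[0],0]);c=np.array([562.8,75.9,50])
def blob(u,v,R=3):
    u,v=int(round(u)),int(round(v));p=g[v-R:v+R+1,u-R:u+R+1];wt=np.clip(np.median(p)-p-8,0,None);YY,XX=np.mgrid[v-R:v+R+1,u-R:u+R+1]
    return [(wt*XX).sum()/wt.sum(),(wt*YY).sum()/wt.sum()]
P=[c+i*45.8*X+j*37.7*Y for i,j in((1,1),(1,-1),(-1,-1),(-1,1))]
u=px('scene',P);B=[blob(*p) for p in u];W=w('scene',B,50)
print(u.round(1),np.round(B,1),W.round(1),W.mean(0))
# nest outline corners & predicted pocket, drawn; held module prediction
for n,f,box in(('scene','s0',(331,237,421,317)),('top','t0',(240,185,310,265))):
    im=cv2.imread(f'pics/{f}.png');x0,y0,x1,y1=box;S=5
    o=cv2.resize(im[y0:y1,x0:x1],None,fx=S,fy=S,interpolation=cv2.INTER_CUBIC)
    for hx,hy in((55,47),(29.2,21.2)):
        q=(px(n,[c+i*hx*X+j*hy*Y for i,j in((1,1),(1,-1),(-1,-1),(-1,1))])-[x0,y0]+.5)*S-.5
        cv2.polylines(o,[np.round(q*16).astype(np.int32)],True,(0,0,255),1,cv2.LINE_AA,4)
    cv2.imwrite(f'pics/o_{n}.png',o)
im=cv2.imread('pics/s1.png');o2=cv2.resize(im[237:317,331:421],None,fx=5,fy=5,interpolation=cv2.INTER_CUBIC)
m=np.array([562.5,76.9,82.7])
for dz in(0,20):
    q=(px('scene',[m+[0,0,dz]+i*28*X+j*20*Y for i,j in((1,1),(1,-1),(-1,-1),(-1,1))])-[331,237]+.5)*5-.5
    cv2.polylines(o2,[np.round(q*16).astype(np.int32)],True,(0,0,255),1,cv2.LINE_AA,4)
h=lambda p:cv2.copyMakeBorder(p,0,400-p.shape[0],0,0,0)
A=cv2.imread('pics/o_scene.png');T=cv2.imread('pics/o_top.png');cv2.imwrite('pics/o.png',cv2.resize(np.hstack([A,o2,T]),(800,256)) if 0 else np.vstack([cv2.resize(A,(450,300)),cv2.resize(o2,(450,300))]) if 0 else np.hstack([A[:,50:],o2[:,50:]]))
E
```

```text
[[397.3 297. ]
 [360.1 297.4]
 [356.6 265.6]
 [391.9 265.3]] [[396.5 297.1]
 [358.8 297.6]
 [355.6 265.8]
 [390.9 265.2]] [[598.5 122.1  50. ]
 [617.6  48.1  50. ]
 [528.8  26.1  50. ]
 [509.3  99.1  50. ]] [563.54068463  73.85304625  50.        ]
```

View pics/o.png

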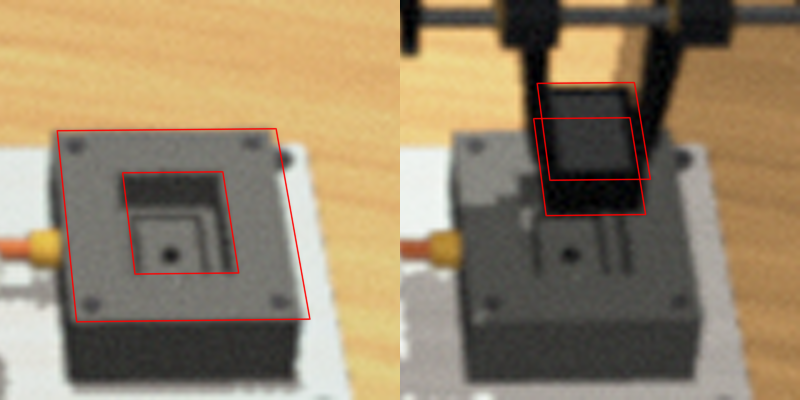

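View pics/o_top.png

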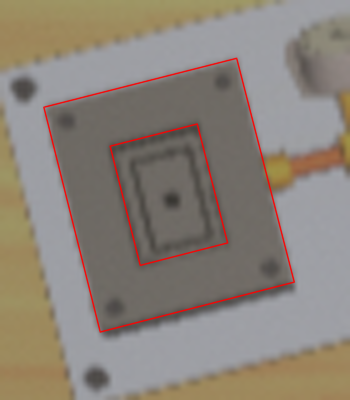

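The scene camera reads about 2 mm low in y for both the nest and the module, so the relative offsets agree. The target TCP over the pocket is about (562.9, 75.4).

Emit:
move_arm(moves=[-0.001,-0.003,0.1,0,0,0,0.07,0,0,0,0,0,0,0,0,0,0,0,0,0,0,0,0,0])

```text
t: 4.82
eef_pos: [563.1, 75.5, 70.0]
tcp_rot: [-3.142, 0.001, -2.894]
ft_force: [-0.1, 0.2, -1.6]
opening: 0.419
grip_force: 30.0
```

Emit:
move_arm(moves=[0,0,0.03,0,0,0,0.02,0,0,0,0.017,0,0,0,0,0,0,0,0,0])

```text
t: 5.45
eef_pos: [563.0, 75.5, 59.7]
tcp_rot: [3.142, 0.0, -2.894]
ft_force: [0.4, -0.4, -2.3]
opening: 0.42
grip_force: 30.0
```

Emit:
move_arm(moves=[0,0,0.02,0,0,0,0.02,0,0,0,0,0,0,0,0,0])

```text
t: 5.95
eef_pos: [563.0, 75.5, 53.7]
tcp_rot: [3.142, -0.0, -2.894]
ft_force: [0.3, -0.2, -1.7]
opening: 0.418
grip_force: 30.0
```

Emit:
move_arm(moves=[0,0,0,0,0,0,0,0,0,0,0,0,0,0,-0.1,0,0,0,-0.2,0], claw=60)

```text
t: 6.58
eef_pos: [562.6, 75.5, 99.2]
tcp_rot: [3.141, -0.002, -2.894]
ft_force: [-0.2, -0.1, -0.1]
opening: 0.63
grip_force: 0.0
```

Emit:
move_arm(moves=[0,0,0,0,0,0,0,0,0,0,0,0,0,0,0,0,0,0,0.1,0,0,0,0.08,0,0,0,0.05,0,0,0,0.03,0,0,0,0,0], claw=0)

```text
t: 7.7
eef_pos: [562.9, 75.5, 59.4]
tcp_rot: [3.141, -0.0, -2.894]
ft_force: [0.7, -0.5, -0.8]
opening: 0.01
grip_force: 0.0
```

Emit:
move_arm(moves=[0,0,0.02,0,0,0,0.02,0,0,0,0.015,0,0,0,0,0])

```text
t: 8.2
eef_pos: [562.9, 75.5, 51.3]
tcp_rot: [3.141, -0.0, -2.893]
ft_force: [0.5, 0.6, -0.2]
opening: 0.003
grip_force: 0.0
```

Emit:
move_arm(moves=[0,0,0.007,0,0,0,0.004,0,0,0,0,0,0,0,0,0])

```text
t: 8.7
eef_pos: [563.0, 75.5, 50.3]
tcp_rot: [-3.142, 0.0, -2.894]
ft_force: [-1.8, -1.3, 6.0]
opening: 0.005
grip_force: 3.0
```

Emit:
move_arm(moves=[0,0,-0.2,0,0,0,-0.33,0,0,0,-0.33,0,-0.053,-0.357,0,0,-0.053,-0.357,0,0,-0.053,-0.357,0,0,-0.053,-0.357,0,0,0,0,0,0,0,0,0,0,0,0,0,0], claw=60)

```text
t: 9.95
eef_pos: [646.1, -123.2, 178.9]
tcp_rot: [3.141, -0.0, -2.892]
ft_force: [-0.2, -0.0, 0.2]
opening: 0.631
grip_force: 0.0
```

```bash
python3 - <<'E'
from h import *
t=snap('top','t2.png');s=snap('scene','s2.png')
st=monitor.state();print(st['eef_pos'],st['joints'].round(2))
a=cv2.resize(t[:,:,::-1][180:270,240:320],None,fx=4.4,fy=4.4,interpolation=cv2.INTER_CUBIC)
b=cv2.resize(s[:,:,::-1][225:315,245:345],None,fx=4.4,fy=4.4,interpolation=cv2.INTER_CUBIC)
cv2.imwrite('pics/c2.png',np.hstack([a,b]))
c=cv2.resize(s[:,:,::-1][245:320,340:415],None,fx=4.4,fy=4.4,interpolation=cv2.INTER_CUBIC);cv2.imwrite('pics/c3.png',c)
E
```

```text
[ 646.22866188 -123.23455859  179.06522589] [-0.29  0.57  1.51  0.    1.06 -2.11]
```

View pics/c2.png

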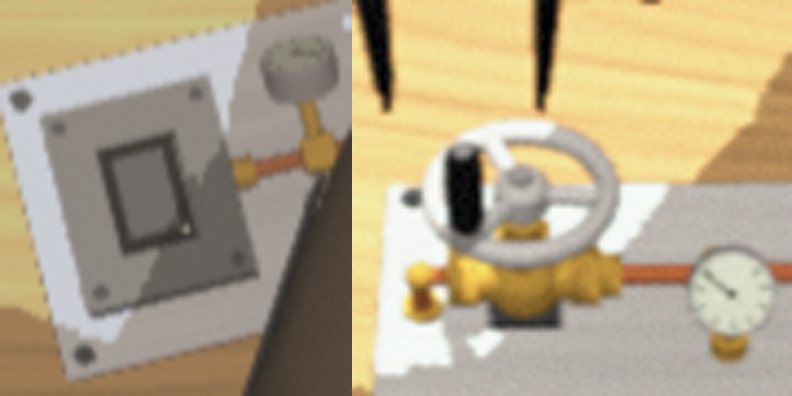

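View pics/c3.png

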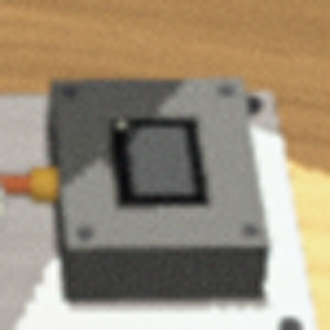

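The module sits flush in the pocket in both views. The handle top is at crop (464,150) and the hub at (522,183) in the scene view, and the fingers are above.

```bash
python3 - <<'E'
from h import *
f=lambda x,y:(245+(x-352+.5)/4.4-.5,225+(y+.5)/4.4-.5)
print('handle',w('scene',[f(464,150)],147)+[-.6,1.9,0],'foot',w('scene',[f(464,229)],100)+[-.6,1.9,0],'hub',w('scene',[f(522,183)],102)+[-.6,1.9,0],w('scene',[f(520,194)],95)+[-.6,1.9,0])
E
```

```text
handle [[ 646.24278416 -123.10098525  147.        ]] foot [[ 648.37417826 -124.2924902   100.        ]] hub [[ 616.00973891 -106.13816801  102.        ]] [[ 616.25733304 -107.17279197   95.        ]]
```

Emit:
move_arm(moves=[0,0,0.2,0,0,0,0.17,0,0,0,0.06,0,0,0,0,0])

```text
t: 10.55
eef_pos: [646.4, -123.9, 114.3]
tcp_rot: [3.141, -0.0, -2.893]
ft_force: [-0.2, 0.4, 0.3]
opening: 0.63
grip_force: 0.0
```

Emit:
move_arm(moves=[0,0,0,0,0,0,0,0,0,0,0,0,0,0,0,0,0,0,0,0,0,0,0,0], claw=8)

```text
t: 11.3
eef_pos: [646.6, -124.5, 114.4]
tcp_rot: [-3.141, 0.001, -2.894]
ft_force: [1.4, -0.7, 0.0]
opening: 0.177
grip_force: 30.0
```

```bash
cat > circ.py <<'E'
import sys,json,numpy as np
# usage: circ.py cx cy px py angles(deg)...  -> rows from the commanded point px,py
cx,cy,x,y=map(float,sys.argv[1:5]);A=np.radians([float(v) for v in sys.argv[5:]])
yaw=-2.894;tx=np.array([np.cos(yaw),np.sin(yaw)]);ty=np.array([np.sin(yaw),-np.cos(yaw)])
P=np.c_[cx+40*np.cos(A),cy+40*np.sin(A)]-[x,y]
U=np.round(np.c_[P@tx,P@ty]/150,3);D=np.diff(np.vstack([[0,0],U]),axis=0).round(3)
print([v for d in D for v in (float(d[0]),float(d[1]),0,0)])
e=np.array([x,y])+150*(U[-1,0]*tx+U[-1,1]*ty);print('end cmd',e.round(2))
E
python3 circ.py 609.5 -108.8 646.6 -124.5 -30 -38 -48 -58 -68 -78 -78 -78
```

```text
[0.023, -0.024, 0, 0, 0.028, -0.025, 0, 0, 0.039, -0.025, 0, 0, 0.043, -0.018, 0, 0, 0.045, -0.01, 0, 0, 0.046, -0.002, 0, 0, 0.0, 0.0, 0, 0, 0.0, 0.0, 0, 0]
end cmd [ 617.85 -147.86]
```

Emit:
move_arm(moves=[0.023,-0.024,0,0,0.028,-0.025,0,0,0.039,-0.025,0,0,0.043,-0.018,0,0,0.045,-0.01,0,0,0.046,-0.002,0,0,0,0,0,0,0,0,0,0])

```text
t: 12.3
eef_pos: [617.1, -148.9, 114.4]
tcp_rot: [-3.141, -0.001, -2.894]
ft_force: [-1.7, -5.7, 1.0]
opening: 0.185
grip_force: 30.0
```

```bash
python3 circ.py 609.5 -109.8 617.85 -147.86 -90 -104 -118 -132 -146 -160 -172 -180 -180 -180
```

```text
[0.057, 0.001, 0, 0, 0.061, 0.024, 0, 0, 0.053, 0.037, 0, 0, 0.042, 0.049, 0, 0, 0.03, 0.058, 0, 0, 0.014, 0.064, 0, 0, 0.0, 0.055, 0, 0, -0.007, 0.037, 0, 0, 0.0, 0.0, 0, 0, 0.0, 0.0, 0, 0]
end cmd [ 569.55 -109.79]
```

Emit:
move_arm(moves=[0.057,0.001,0,0,0.061,0.024,0,0,0.053,0.037,0,0,0.042,0.049,0,0,0.03,0.058,0,0,0.014,0.064,0,0,0,0.055,0,0,-0.007,0.037,0,0,0,0,0,0,0,0,0,0])

```text
t: 13.55
eef_pos: [569.3, -109.3, 114.3]
tcp_rot: [3.141, -0.0, -2.894]
ft_force: [1.8, 3.2, 3.5]
opening: 0.181
grip_force: 30.0
```

```bash
python3 circ.py 609.6 -109.8 569.55 -109.79 -190 -204 -218 -232 -246 -260 -274 -284 -284 -284;python3 circ.py 609.6 -109.8 619.28 -70.99 -294 -304 -314 -322 -328 -333 -333 -333
```

```text
[-0.016, 0.044, 0, 0, -0.033, 0.055, 0, 0, -0.046, 0.046, 0, 0, -0.056, 0.033, 0, 0, -0.062, 0.019, 0, 0, -0.065, 0.003, 0, 0, -0.064, -0.012, 0, 0, -0.043, -0.018, 0, 0, 0.0, 0.0, 0, 0, 0.0, 0.0, 0, 0]
end cmd [619.29 -70.91]
[-0.039, -0.025, 0, 0, -0.034, -0.032, 0, 0, -0.028, -0.037, 0, 0, -0.017, -0.033, 0, 0, -0.01, -0.026, 0, 0, -0.006, -0.023, 0, 0, 0.0, 0.0, 0, 0, 0.0, 0.0, 0, 0]
end cmd [645.24 -91.66]
```

Emit:
move_arm(moves=[-0.016,0.044,0,0,-0.033,0.055,0,0,-0.046,0.046,0,0,-0.056,0.033,0,0,-0.062,0.019,0,0,-0.065,0.003,0,0,-0.064,-0.012,0,0,-0.043,-0.018,0,0,0,0,0,0,0,0,0,0])

```text
t: 14.8
eef_pos: [619.7, -71.0, 114.3]
tcp_rot: [-3.141, 0.001, -2.893]
ft_force: [1.3, -7.1, 4.9]
opening: 0.184
grip_force: 30.0
```

Emit:
move_arm(moves=[-0.039,-0.025,0,0,-0.034,-0.032,0,0,-0.028,-0.037,0,0,-0.017,-0.033,0,0,-0.01,-0.026,0,0,-0.006,-0.023,0,0,0,0,0,0,0,0,0,0])

```text
t: 15.8
eef_pos: [644.8, -90.9, 114.3]
tcp_rot: [3.141, -0.001, -2.893]
ft_force: [-2.9, -1.6, 6.7]
opening: 0.182
grip_force: 30.0
```

```bash
python3 circ.py 609.5 -110.2 645.24 -91.66 -336 -339 -342 -344 -344 -344;
```

```text
[-0.001, -0.016, 0, 0, -0.002, -0.014, 0, 0, -0.002, -0.014, 0, 0, 0.0, -0.009, 0, 0, 0.0, 0.0, 0, 0, 0.0, 0.0, 0, 0]
end cmd [647.92 -99.18]
```

Emit:
move_arm(moves=[-0.001,-0.016,0,0,-0.002,-0.014,0,0,-0.002,-0.014,0,0,0,-0.009,0,0,0,0,0,0,0,0,0,0])

```text
t: 16.55
eef_pos: [647.6, -97.9, 114.3]
tcp_rot: [3.14, -0.001, -2.893]
ft_force: [-1.5, 0.1, 6.6]
opening: 0.182
grip_force: 30.0
```

Emit:
move_arm(moves=[0.001,-0.005,0,0,0.001,-0.005,0,0,0,0,0,0,0,0,0,0])

```text
t: 17.05
eef_pos: [648.0, -99.3, 114.3]
tcp_rot: [3.14, -0.0, -2.893]
ft_force: [-0.6, 2.3, 6.2]
opening: 0.182
grip_force: 30.0
```

Emit:
move_arm(moves=[0.001,-0.005,0,0,0.001,-0.005,0,0,0,0,0,0,0,0,0,0])

```text
t: 17.55
eef_pos: [648.2, -100.2, 114.3]
tcp_rot: [3.14, 0.0, -2.893]
ft_force: [0.8, 5.9, 5.4]
opening: 0.186
grip_force: 30.0
```

Emit:
move_arm(moves=[0.001,-0.006,0,0,0.001,-0.006,0,0,0,0,0,0,0,0,0,0])

```text
t: 18.05
eef_pos: [648.1, -100.4, 114.3]
tcp_rot: [3.137, 0.0, -2.893]
ft_force: [-0.0, 14.1, 7.0]
opening: 0.184
grip_force: 30.0
```

Emit:
move_arm(moves=[0.001,-0.006,0,0,0.001,-0.006,0,0,0,0,0,0,0,0,0,0])

```text
t: 18.55
eef_pos: [648.1, -100.6, 114.3]
tcp_rot: [3.135, 0.0, -2.893]
ft_force: [-0.1, 23.3, 8.2]
opening: 0.179
grip_force: 30.0
```

```bash
python3 circ.py 609.3 -110 648.37 -105.87 20 30 44 58 72 86 100 114 128 142; for a in 142 282 422; do python3 - $a <<'E'
import sys,subprocess,math
a=int(sys.argv[1]);r=math.radians(a)
print(a,subprocess.run(['python3','circ.py','609.3','-110',str(609.3+40*math.cos(r)),str(-110+40*math.sin(r))]+[str(a+14*k) for k in range(1,11)],capture_output=True,text=True).stdout)
E
done
```

```text
[-0.006, 0.064, 0, 0, 0.009, 0.046, 0, 0, 0.025, 0.06, 0, 0, 0.039, 0.052, 0, 0, 0.05, 0.041, 0, 0, 0.059, 0.027, 0, 0, 0.064, 0.013, 0, 0, 0.065, -0.003, 0, 0, 0.062, -0.019, 0, 0, 0.056, -0.033, 0, 0]
end cmd [577.74 -85.35]
142 [0.046, -0.046, 0, 0, 0.034, -0.055, 0, 0, 0.019, -0.063, 0, 0, 0.004, -0.064, 0, 0, -0.013, -0.064, 0, 0, -0.027, -0.059, 0, 0, -0.041, -0.051, 0, 0, -0.051, -0.039, 0, 0, -0.06, -0.026, 0, 0, -0.064, -0.01, 0, 0]
end cmd [ 617.56 -149.12]

282 [-0.065, 0.005, 0, 0, -0.061, 0.021, 0, 0, -0.055, 0.036, 0, 0, -0.044, 0.047, 0, 0, -0.032, 0.057, 0, 0, -0.017, 0.063, 0, 0, -0.001, 0.064, 0, 0, 0.014, 0.064, 0, 0, 0.029, 0.058, 0, 0, 0.043, 0.049, 0, 0]
end cmd [628.05 -74.7 ]

422 [0.053, 0.037, 0, 0, 0.061, 0.024, 0, 0, 0.064, 0.008, 0, 0, 0.065, -0.008, 0, 0, 0.061, -0.023, 0, 0, 0.053, -0.037, 0, 0, 0.043, -0.049, 0, 0, 0.029, -0.058, 0, 0, 0.015, -0.063, 0, 0, -0.001, -0.065, 0, 0]
end cmd [ 572.26 -125.  ]
```

Emit:
move_arm(moves=[-0.006,0.064,0,0,0.009,0.046,0,0,0.025,0.06,0,0,0.039,0.052,0,0,0.05,0.041,0,0,0.059,0.027,0,0,0.064,0.013,0,0,0.065,-0.003,0,0,0.062,-0.019,0,0,0.056,-0.033,0,0])

```text
t: 19.8
eef_pos: [577.5, -85.2, 114.3]
tcp_rot: [-3.142, 0.001, -2.894]
ft_force: [7.6, -2.1, 0.0]
opening: 0.184
grip_force: 30.0
```

Emit:
move_arm(moves=[0.046,-0.046,0,0,0.034,-0.055,0,0,0.019,-0.063,0,0,0.004,-0.064,0,0,-0.013,-0.064,0,0,-0.027,-0.059,0,0,-0.041,-0.051,0,0,-0.051,-0.039,0,0,-0.06,-0.026,0,0,-0.064,-0.01,0,0])

```text
t: 21.05
eef_pos: [616.5, -149.1, 114.3]
tcp_rot: [3.141, -0.002, -2.894]
ft_force: [-2.7, -1.9, 7.2]
opening: 0.184
grip_force: 30.0
```

Emit:
move_arm(moves=[-0.065,0.005,0,0,-0.061,0.021,0,0,-0.055,0.036,0,0,-0.044,0.047,0,0,-0.032,0.057,0,0,-0.017,0.063,0,0,-0.001,0.064,0,0,0.014,0.064,0,0,0.029,0.058,0,0,0.043,0.049,0,0])

```text
t: 22.3
eef_pos: [627.2, -73.9, 114.3]
tcp_rot: [3.141, 0.0, -2.894]
ft_force: [2.8, -1.9, 4.7]
opening: 0.183
grip_force: 30.0
```

Emit:
move_arm(moves=[0.053,0.037,0,0,0.061,0.024,0,0,0.064,0.008,0,0,0.065,-0.008,0,0,0.061,-0.023,0,0,0.053,-0.037,0,0,0.043,-0.049,0,0,0.029,-0.058,0,0,0.015,-0.063,0,0,-0.001,-0.065,0,0])

```text
t: 23.55
eef_pos: [571.9, -124.8, 114.3]
tcp_rot: [3.141, 0.001, -2.894]
ft_force: [8.3, 5.9, 2.7]
opening: 0.181
grip_force: 30.0
```

```bash
python3 circ.py 609.3 -110 572.26 -125 576 590 604 618 632 646 660 674 688 700; python3 circ.py 609.3 -110 646.84 -123.68 710 718 724 728 728 728
```

```text
[-0.016, -0.063, 0, 0, -0.032, -0.057, 0, 0, -0.044, -0.047, 0, 0, -0.054, -0.036, 0, 0, -0.062, -0.021, 0, 0, -0.064, -0.006, 0, 0, -0.065, 0.01, 0, 0, -0.059, 0.025, 0, 0, -0.053, 0.039, 0, 0, -0.036, 0.043, 0, 0]
end cmd [ 646.95 -123.6 ]
[-0.023, 0.04, 0, 0, -0.013, 0.035, 0, 0, -0.006, 0.028, 0, 0, -0.003, 0.018, 0, 0, 0.0, 0.0, 0, 0, 0.0, 0.0, 0, 0]
end cmd [ 648.94 -104.43]
```

Emit:
move_arm(moves=[-0.016,-0.063,0,0,-0.032,-0.057,0,0,-0.044,-0.047,0,0,-0.054,-0.036,0,0,-0.062,-0.021,0,0,-0.064,-0.006,0,0,-0.065,0.01,0,0,-0.059,0.025,0,0,-0.053,0.039,0,0,-0.036,0.043,0,0])

```text
t: 24.8
eef_pos: [646.6, -124.4, 114.3]
tcp_rot: [-3.141, -0.0, -2.894]
ft_force: [2.3, -4.6, 6.0]
opening: 0.184
grip_force: 30.0
```

Emit:
move_arm(moves=[-0.023,0.04,0,0,-0.013,0.035,0,0,-0.006,0.028,0,0,-0.003,0.018,0,0,0,0,0,0,0,0,0,0])

```text
t: 25.55
eef_pos: [648.9, -104.4, 114.4]
tcp_rot: [-3.142, 0.001, -2.894]
ft_force: [5.7, 0.8, 4.6]
opening: 0.185
grip_force: 30.0
```

Emit:
move_arm(moves=[0,0.015,0,0,0,0.01,0,0,0,0.005,0,0,0,0,0,0,0,0,0,0,0,0,0,0])

```text
t: 26.3
eef_pos: [648.0, -100.2, 114.4]
tcp_rot: [-3.141, 0.002, -2.894]
ft_force: [7.9, 0.3, 3.2]
opening: 0.183
grip_force: 30.0
```

```bash
python3 - <<'E'
from h import *
s=snap('scene','s3.png');cv2.imwrite('pics/c4.png',cv2.resize(s[:,:,::-1][200:350,240:430],None,fx=4,fy=4,interpolation=cv2.INTER_CUBIC))
st=monitor.state();print(st['eef_pos'],st['ft_force'],st['qvel'].round(4))
E
```

```text
[ 648.02272565 -100.21130726  114.38273521] [ 7.52298653e+00 -1.40595664e-03  3.05289251e+00] [ 0.0006  0.0001 -0.0004  0.0013 -0.0025 -0.0002]
```

View pics/c4.png

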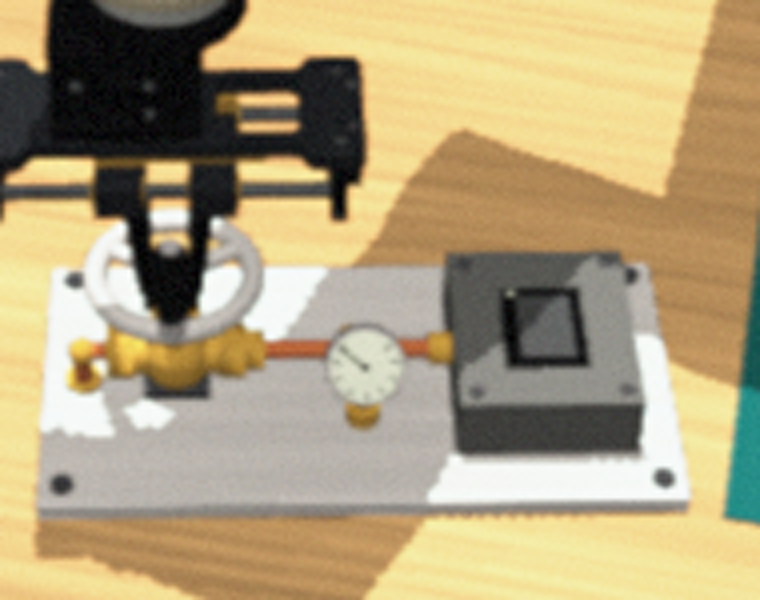

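The module is flush at crop (545,327). The handle is gripped at the wheel's +x side, near (172,300).

```bash
python3 -c "
from h import *
print(order.job_done())"
```

```text
the job is handed in; nothing more can be done
None
```

I handed the job in at about 26 s of the 72 s: the module is seated flush in the nest, and the valve was closed to its stop and backed off two full turns (measured within about 0.2 mm at the handle), with the handle still gripped and held still.

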